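# Stand the leaning pot lid upright in the drying rack

## Robot

A 6-joint arm with a two-finger parallel gripper is mounted at the origin on a cart in front of the work surface, level with it; the furniture and walls round the work are solid. World frame = base frame: x ahead of the robot, y to its left, z up, the work surface at z = 0. Lengths are in m, angles in rad, forces in N, time in s.
With the tool pointing down it reaches from about 0.425 to 0.95 m from the base axis. Payload 14.7 kg.
Tool frame: the origin (TCP) lies at the centre of the arm's flange, where the gripper is bolted on; the fingertips stand 173 mm ahead of it and the grasp point (between the pads) lies 155 mm ahead of it (tcp_to_grasp is the distance from the TCP to the grasp point, in m); z points along the fingers, y is the line along which they close (so a half turn about z gives the same grasp; the last joint's range is limited). The gripper opens to 85 mm and grips with 20 to 120 N. Pads are 22 mm wide; open, the fingers measure 114 mm over their backs; the gripper's body (76 mm by 85 mm) begins 54 mm behind the grasp point. The pads swing forward as they close: fully open they stand 13 mm farther back than shut.
Start: joints at [-1.258, 0.48, 1.596, -0, 1.065, -0.047], TCP at [0.229, -0.608, 0.405] pointing down, gripper open.
Joint ranges: [-2.75, 2.75], [-0.82, 2.05], [0.23, 2.67], [-1.56, 4.7], [0.09, 2.69], [-2.92, 2.92]. Speed limits (rad/s): [1.89, 1.89, 2.39, 3.01, 3.01, 3.01].

## Interface

Orientations are given as a unit quaternion [x, y, z, w].
In Python, from station import observe, grab_frame, camera_params, job_done, silhouettes, spot_point, tcp_to_grasp gives the robot as it stands. The module is installed in compiled form; this text tells all that it offers.
- The arm moves only by the tool apply_moves, never from a script. Its argument "deltas" is a list of rows, each an object of numbers: "tx", "ty", "tz": the shift along the tool's x, y, z in m; "yaw": the turn about the tool's z in rad. A call has 1 to 12 rows; each row shifts and turns the commanded pose from where the row before left it, along the tool's axes as they then stand; what a row does not reach is not made up. A row lasts 1/10 s, in which the tool goes at most 50 mm and 8.59 degrees, less where a joint would pass 70% of its speed; a pose out of reach is approached as far as the arm can. A call with a gripper value outside its range is refused whole. "fingers" is the finger opening in m, from 0 to 0.0854, set as the call begins (left out, the last holds). The fingers move at their own pace and stop on an object; "newtons" is the grip in N (left out, the last holds). Time passes only in rows, so rows that do not move let the fingers close. It gives the time, the measured TCP pose, the force, the opening and the grip force at its end, in the units of the state.
- observe(): the state, without advancing time (a new reading comes with each control period).
- grab_frame(name): name is "side" or "top" or "wrist"; returns (picture, depth): 480x640x3 uint8, blue, green, red; 480x640 float32, m along the optical axis (not along the pixel's ray), 0 where there is no reading.
- camera_params(name): a dict with "camera_matrix" (3x3 intrinsics, pixels), "rvec" (rotation vector, rad) and "tvec" (3), from world to camera coordinates, as OpenCV has them. Camera axes: x right, y down, z forward; pixel columns grow to the right and rows downward; lengths in m; the calibration is good to about 2 mm. A picture is of the moment at which its call begins: read the wrist's pose just before it. camera_params takes no time and is no camera call; for the wrist camera it gives the pose at the moment of the call.
- job_done(): hands the job in; it is judged then, once.
Trained networks look in the newest picture that a camera, given by its name, has taken for a name from the list of things; names that differ only in an ending like _2 or _b are one class to them, and where a whole thing is asked for, a point or a joint stands for the part that bears it (a point fixed in the world has none). Each returns a list of dicts, best first, with "score" (0 to 1); they miss things now and then, are a little off and sometimes report something else, mostly with a low value. They report only what shows in the picture. A call takes as long as a camera call. They do not tell look-alikes from the thing itself.
- silhouettes(query, camera): "mask" (480x640 bool, what is visible of it) and "pixel" ([column, row] in pixels, amid what is visible of it).
- spot_point(query, camera): "pixel" ([column, row] in pixels: a listed point, or the origin of a listed thing).
The state is a dict: "time": time; "joints": joint angles; "qvel": joint speeds; "tau": joint torques, N m; "tool_pos": TCP position; "orientation": TCP orientation; "wrist_force": force on the tool from outside, world axes, zero at the start; "torque": the same for the moment, N m; "gripper_width": finger opening in m; "finger_force": force on a finger pad.
Only numpy, scipy, OpenCV 4.12 (cv2) and the standard library are available. Lean on these libraries where they do the work, as an engineer would, in place of code of your own. Each camera call takes 0.05 s, during which the arm holds its last target. There are 200 camera calls.

## Task

The larger pot lid is leaning on the wire easel: lift it off and stand it upright in the empty end gap of the drying rack, the end away from the lid already there, so that air can pass between the two. Lower it gently until it rests fully home on the bars at the bottom of the gap (their height setting varies) before you let go, rather than forcing it or letting it drop, and do not disturb the other lid, the timer or the salt shaker.

Things in the scene. Friction and masses are not known exactly. Their poses are not given: they have to be found in the camera images.
- lid_centre (a point): Centre of the lid to move: rigid whitish plastic disc 191 mm across, 17 mm thick out to the rim, about 85 g. Its z axis is the disc's axis; the point is half-way through its thickness. At the start the disc leans 38 degrees from vertical on the easel, its upper rim towards the robot's right (-y) and somewhat nearer, z pointing up and to the other side. Its uppermost 65 mm stand free of the easel, front and back.
- easel: Fixed wire stand, 145 mm deep, 92 wide, 121 high; origin on the worktop at the centre of its foot, x pointing from the lid's upper rim to its foot, yaw 0.8 to 1.4. Two sloping rails at y = +-40 mm carry the lid's underside; two pegs at their lower ends, 30 mm above the worktop and 26 mm long, carry its rim. The lid comes off up along its own slope.
- rack: Fixed steel wire drying rack, 156 mm long (x), 166 wide (y); origin on the worktop at its centre. Three gaps at x = -40 (empty end), 0 (middle, stays empty), +40 mm (other lid), each 21 mm wide between four tines (5 mm wire at y = +-50 mm, tips 105 mm high, splayed to a 26 mm mouth). A lid's rim rests on two short bars at y = +-38 mm at the bottom of its gap.
- free_gap (a point): Centre of the lid when it stands fully home in the empty end gap with that gap's bars at their lowest, 114 mm above the worktop (bar tops 27 mm). Those bars are clamped at an unknown setting, lowest to 20 mm higher: home is where the lid lands, felt or seen. They stay put below 60 N. Axes: x across the gap, towards the other lid, along the standing disc's axis (either way); y along the gap; z up.
- spare_centre (a point): Centre of the other lid, a like disc 183 mm across and 17 mm thick, loose, standing upright in the far end gap of the rack. Leave it there; its z axis is the disc's axis.
- timer_centre (a point): Centre of a round kitchen timer, 63 mm across, 56 mm high, loose on the worktop (28 mm above it). Leave alone.
- shaker_centre (a point): Centre of a salt shaker, 44 mm across, 90 mm high, loose on the worktop (45 mm above it). Leave alone.
Not all that is in view belongs to the job. Leave any pink look-alike of the part that bears lid_centre alone.

How it is judged:
On the way, in this order (a step that is already met when the one before it is completed fails the run):
1. the lid is lifted clear of the easel (distance between lid_centre and easel above 0.16 m and contact force between lid and easel below 0.05 N and contact force between lid and the fingers above 0.5 N), for 0.1 s.
2. the lid rests fully home in the empty end gap while still held: lowered, not dropped (x of lid_centre in the frame of free_gap between -0.007 and 0.007 m and y of lid_centre in the frame of free_gap between -0.012 and 0.012 m and z of lid_centre in the frame of free_gap between -0.007 and 0.026 m and angle between the z axis of lid_centre and the x axis of free_gap, either way round below 0.14 rad and contact force between lid and rest above 0.3 N and contact force between lid and the fingers above 0.5 N), for 0.1 s.
At the end, for the whole second after the job is handed in: The lid stands released and at rest in the empty end gap, its centre within 7 mm across the gap, 12 mm along it, its rim down on the bars, its axis within 8 degrees of square to the gap; the other lid has moved under 15 mm, timer and shaker under 20 mm (x of lid_centre in the frame of free_gap between -0.007 and 0.007 m and y of lid_centre in the frame of free_gap between -0.012 and 0.012 m and z of lid_centre in the frame of free_gap between -0.007 and 0.026 m and angle between the z axis of lid_centre and the x axis of free_gap, either way round below 0.14 rad and linear speed of lid below 0.02 m/s and contact force between lid and rest above 0.2 N and contact force between lid and the fingers below 0.05 N and distance of spare_centre from where it was at the start of the episode below 0.015 m and distance of each of timer_centre, shaker_centre from where it was at the start of the episode below 0.02 m); the robot touches nothing.
It fails at once if the lid is forced against the rack (over 40 N) (contact force between lid and rack above 40 N).
It fails at once if the other lid is disturbed (distance of spare_centre from where it was at the start of the episode above 0.02 m).
It fails at once if the timer is disturbed (distance of timer_centre from where it was at the start of the episode above 0.03 m).
It fails at once if the shaker is disturbed or knocked over (distance of shaker_centre from where it was at the start of the episode above 0.03 m).
It also fails if it takes over 50 s, if anything falls off the work surface, if the arm or the gripper's body presses on something with over 40 N, if the wrist force passes 120 N, or if a joint passes its speed limit or range.

## Working session

There is one attempt and no reset: what is moved stays moved. The work goes in short steps, Python scripts to look and compute and a tool call to move; the robot and the scene stay as the last step left them, time stands still between calls to the robot, and variables do not carry over. Pictures are saved under pics/ and viewed, at most 10 in all, crops included, and the job is handed in when it is done.

Besides the shell and the picture viewer there is one more tool, called after "Emit:" by a JSON object that holds its "api" and its "payload". apply_moves: Moves the arm, as the interface text tells. Its arguments: {"type":"object","properties":{"deltas":{"type":"array","items":{"type":"object","properties":{"tx":{"type":"number"},"ty":{"type":"number"},"tz":{"type":"number"},"yaw":{"type":"number"}}}},"fingers":{"type":"number"},"newtons":{"type":"number"}},"required":["deltas"]}

```bash
mkdir -p pics; cat > h.py <<'E'
import numpy as np, cv2
from station import *
def cam(n):
    p=camera_params(n); K=np.array(p["camera_matrix"]); R=cv2.Rodrigues(np.array(p["rvec"],float))[0]; t=np.array(p["tvec"],float).ravel(); return K,R,t
def cloud(n,d,mask=None):
    K,R,t=cam(n); m=d>0
    if mask is not None: m&=mask
    v,u=np.nonzero(m); z=d[v,u]
    c=np.c_[(u-K[0,2])/K[0,0]*z,(v-K[1,2])/K[1,1]*z,z]
    return (c-t)@R, np.c_[u,v]
def proj(n,P):
    K,R,t=cam(n); c=np.atleast_2d(P)@R.T+t; q=c@K.T; return q[:,:2]/q[:,2:]
E
python3 - <<'E'
from h import *
s=observe(); print(s['tool_pos'],s['orientation'],s['time'],tcp_to_grasp)
ims=[]
for n in ["side","top"]:
    im,d=grab_frame(n); np.savez(f"{n}0.npz",im=im,d=d); cv2.imwrite(f"pics/{n}0.png",im)
    K,R,t=cam(n); print(n,"pos",(-R.T@t).round(3),"fwd",R[2].round(2),K[0,0])
    for q in ["lid_centre","easel","rack","spare_centre","timer_centre","shaker_centre","free_gap"]:
        try:
            for r in (silhouettes(q,n) if q!="free_gap" else [])[:3]:
                P,_=cloud(n,d,r["mask"]); print(n,q,"sil",round(r["score"],2),np.round(r["pixel"]),r["mask"].sum(),np.median(P,0).round(3))
            for r in spot_point(q,n)[:3]:
                u,v=np.round(r["pixel"]).astype(int); m=np.zeros(d.shape,bool); m[max(v-1,0):v+2,max(u-1,0):u+2]=1
                P,_=cloud(n,d,m); print(n,q,"pt",round(r["score"],2),(u,v),np.median(P,0).round(3) if len(P) else None)
        except Exception as e: print(q,e)
E
```

```text
[ 0.22880939 -0.60815882  0.40405569] [ 9.83858742e-01  1.78945694e-01 -9.49544087e-05 -6.36671591e-04] 0.0 0.1547
side pos [0.508 0.924 0.779] fwd [ 0.05 -0.86 -0.51] 519.3595011165758
side lid_centre sil 0.81 [372. 187.] 1216 [ 0.42  -0.682  0.007]
side lid_centre sil 0.8 [313. 231.] 4101 [ 0.598 -0.211  0.105]
side lid_centre pt 0.92 (np.int64(307), np.int64(229)) [ 0.607 -0.213  0.105]
side lid_centre pt 0.71 (np.int64(374), np.int64(186)) [ 0.417 -0.694  0.004]
side easel sil 0.59 [310. 266.] 263 [ 0.604 -0.171  0.006]
side easel pt 0.64 (np.int64(311), np.int64(260)) [ 0.592 -0.155  0.05 ]
side easel pt 0.45 (np.int64(278), np.int64(331)) [0.618 0.243 0.166]
side rack sil 0.69 [301. 358.] 2510 [0.581 0.172 0.019]
side rack pt 0.97 (np.int64(298), np.int64(367)) [0.594 0.162 0.001]
side spare_centre sil 0.55 [278. 331.] 1048 [0.625 0.232 0.155]
side spare_centre pt 0.65 (np.int64(276), np.int64(328)) [0.622 0.239 0.171]
side timer_centre sil 0.55 [375. 300.] 666 [ 0.437 -0.028  0.039]
side timer_centre pt 0.57 (np.int64(374), np.int64(298)) [ 0.437 -0.022  0.043]
side shaker_cen
[... 401 characters left out ...]
.008]
top lid_centre pt 0.92 (np.int64(307), np.int64(222)) [ 0.597 -0.212  0.113]
top rack sil 0.61 [160. 236.] 599 [0.566 0.199 0.018]
top rack pt 0.75 (np.int64(175), np.int64(224)) [0.591 0.166 0.012]
top spare_centre sil 0.8 [166. 206.] 957 [0.631 0.169 0.129]
top spare_centre sil 0.66 [283. 222.] 38 [ 0.598 -0.179  0.018]
top spare_centre pt 0.92 (np.int64(166), np.int64(207)) [0.632 0.175 0.087]
top timer_centre sil 0.56 [248. 280.] 376 [ 0.436 -0.05   0.045]
top timer_centre pt 0.81 (np.int64(247), np.int64(280)) [ 0.437 -0.049  0.055]
top shaker_centre pt 0.51 (np.int64(247), np.int64(192)) [ 0.678 -0.046  0.087]
top free_gap pt 0.7 (np.int64(168), np.int64(239)) [0.547 0.185 0.005]
```

View pics/side0.png

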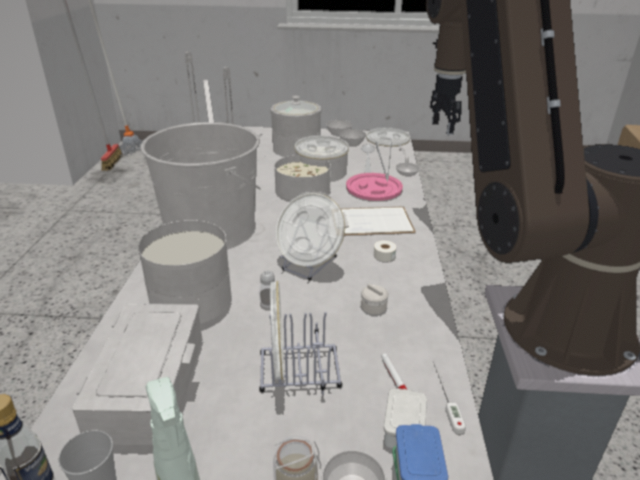

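```bash
python3 - <<'E'
from h import *
im=np.load("top0.npz")["im"]
cv2.imwrite("pics/topc.png",cv2.resize(im[150:350,110:380],None,fx=2.9,fy=2.9,interpolation=cv2.INTER_CUBIC))
# lid plane
for n in ["side","top"]:
    f=np.load(n+"0.npz"); P,_=cloud(n,f["d"])
    s=(abs(P-[0.6,-0.215,0.105])<[.12,.12,.12]).all(1)&(P[:,2]>0.03); Q=P[s]
    best=0;rng=np.random.default_rng(0)
    for i in range(500):
        a=Q[rng.choice(len(Q),3,False)]; nn=np.cross(a[1]-a[0],a[2]-a[0]); l=np.linalg.norm(nn)
        if l<1e-5: continue
        nn/=l; k=abs((Q-a[0])@nn)<.003
        if k.sum()>best: best=k.sum();K_=k
    I=Q[K_]; c=I.mean(0); nn=np.linalg.svd(I-c)[2][2]; nn*=np.sign(nn[2])
    # circle fit by minimal enclosing circle in plane
    e1=np.cross(nn,[0,0,1]);e1/=np.linalg.norm(e1);e2=np.cross(nn,e1)
    uv=np.c_[(I-c)@e1,(I-c)@e2].astype(np.float32); (cc,r)=cv2.minEnclosingCircle(uv)
    C=c+cc[0]*e1+cc[1]*e2
    print(n,best,"n",nn.round(3),"lean",np.degrees(np.arcsin(nn[2])),"az",np.degrees(np.arctan2(nn[1],nn[0])),"top face centre",C.round(4),"r",r,"centre",(C-.0085*nn).round(4))
# spare lid and tines in top view
    s=(abs(P-[0.6,0.17,0.12])<[.15,.15,.15]).all(1)
    for zl,zh in [(.06,.112),(.112,.3)]:
        Q=P[s&(P[:,2]>zl)&(P[:,2]<zh)]; print(n,zl,len(Q),Q.min(0).round(3),Q.max(0).round(3),Q.mean(0).round(3))
E
```

```text
side 2166 n [0.394 0.691 0.606] lean 37.292375000968896 az 60.290040155806985 top face centre [ 0.6053 -0.2104  0.1049] r 0.09844814985990524 centre [ 0.602  -0.2162  0.0998]
side 0.06 698 [0.526 0.083 0.06 ] [0.654 0.266 0.112] [0.595 0.186 0.085]
side 0.112 765 [0.611 0.082 0.112] [0.647 0.267 0.203] [0.626 0.22  0.169]
top 1472 n [0.382 0.692 0.613] lean 37.80338436696513 az 61.083543534837325 top face centre [ 0.6026 -0.2104  0.1072] r 0.10379298776388168 centre [ 0.5994 -0.2162  0.102 ]
top 0.06 309 [0.527 0.081 0.06 ] [0.647 0.261 0.112] [0.612 0.179 0.084]
top 0.112 540 [0.599 0.08  0.112] [0.652 0.262 0.209] [0.633 0.163 0.171]
```

View pics/topc.png

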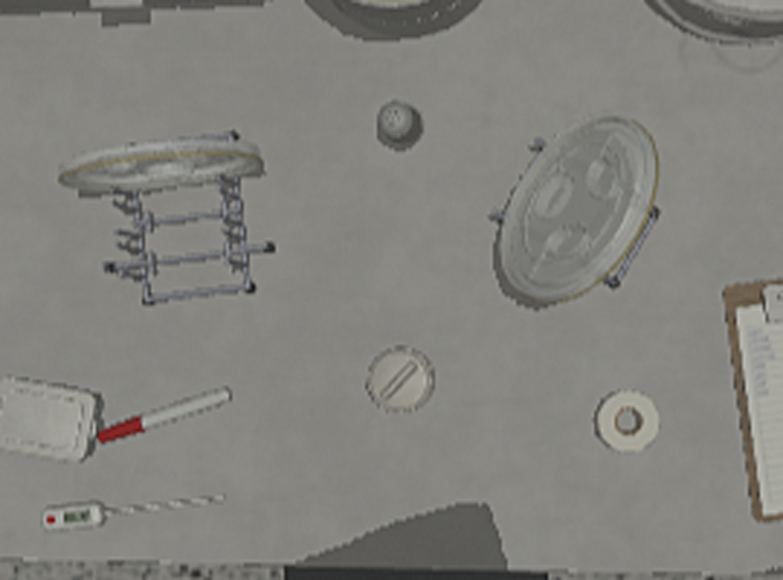

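Candidates for the lid in the side view: the whitish disc on the easel (313,231), the pink disc lying flat (372,187), a lid on a far stand (388,135), and the spare lid in the rack (277,325). I choose (313,231). The crop from above confirms it: a whitish leaning disc with its upper rim towards -y, easel wires under it, at about (578,212) in the crop. The timer is at (400,378), the shaker at (399,124), and the empty rack gap is the lower one near (200,275).

The tool can only point down, so I'll straddle the top rim, tip the lid upright about the pegs, then grip it.

Emit:
{"api": "apply_moves", "payload": {"deltas": [{"tx":0.0378,"ty":-0.0174},{"tx":0.0378,"ty":-0.0174},{"tx":0.0378,"ty":-0.0174},{"tx":0.0378,"ty":-0.0174},{"tx":0.0378,"ty":-0.0174},{"tx":0.0378,"ty":-0.0174},{"tx":0.0378,"ty":-0.0174},{"tx":0.0378,"ty":-0.0174},{"tx":0.0378,"ty":-0.0174},{"tx":0.0378,"ty":-0.0174},{"tx":0.0378,"ty":-0.0174},{"tx":0.0378,"ty":-0.0174}], "fingers": 0.0854, "newtons": 20}}

```text
$.deltas[0]: bad value
```

Emit:
{"api": "apply_moves", "payload": {"deltas": [{"yaw":-0.14},{"yaw":-0.14},{"yaw":-0.14},{"yaw":-0.14},{"yaw":-0.14},{"yaw":-0.14},{"yaw":-0.14},{"yaw":-0.14},{"yaw":-0.14},{"yaw":-0.14},{"yaw":-0.14},{"yaw":-0.14}]}}

```text
$.deltas[0]: bad value
```

Emit:
{"api": "apply_moves", "payload": {"deltas": [{"yaw":-0.14},{"yaw":-0.14},{"yaw":-0.14},{"yaw":-0.14},{"yaw":-0.03},{}]}}

```text
$.deltas[0]: bad value
```

```bash
cat >> h.py <<'E'
def st():
    from scipy.spatial.transform import Rotation as Ro
    s=observe(); R=Ro.from_quat(s['orientation']).as_matrix()
    print("t",s['time'],"pos",np.round(s['tool_pos'],4),"yaz",np.degrees(np.arctan2(R[1,1],R[0,1])).round(2),"x",R[:,0].round(3),"z",R[:,2].round(3),"F",np.round(s['wrist_force'],2),"T",np.round(s['torque'],2),"w",s['gripper_width'],s['finger_force'],"j",np.round(s['joints'],2))
    return s,R
E
python3 - <<'E'
from h import *
st()
for n in ["wrist"]:
    im,d=grab_frame(n); cv2.imwrite("pics/w1.png",im); np.savez("w1.npz",im=im,d=d)
    r=silhouettes("lid_centre",n); print([(x["score"],x["pixel"],x["mask"].sum()) for x in r[:3]])
    P,_=cloud(n,d)
    Q=P[(abs(P-[0.6,-0.215,0.12])<[.13,.13,.09]).all(1)]
    best=0;rng=np.random.default_rng(0)
    for i in range(500):
        a=Q[rng.choice(len(Q),3,False)]; nn=np.cross(a[1]-a[0],a[2]-a[0]); l=np.linalg.norm(nn)
        if l<1e-6: continue
        nn/=l; k=abs((Q-a[0])@nn)<.003
        if k.sum()>best: best=k.sum();K_=k
    I=Q[K_]; c=I.mean(0); nn=np.linalg.svd(I-c,full_matrices=False)[2][2]; nn*=np.sign(nn[2])
    print(best,c,nn,np.degrees(np.arcsin(nn[2])),np.degrees(np.arctan2(nn[1],nn[0])),I.min(0),I.max(0))
E
```

```text
t 1.4 pos [ 0.2288 -0.6084  0.4047] yaz -69.39 x [ 0.936  0.352 -0.   ] z [-0. -0. -1.] F [ 0.47  0.59 -0.57] T [-0.03 -0.02  0.03] w 0.08549968423237286 0.0 j [-1.26  0.48  1.6  -0.    1.07 -0.05]
[(0.97, [487.4, 47.0], np.int64(24234))]Traceback (most recent call last):
  File "<stdin>", line 10, in <module>
  File "numpy/random/_generator.pyx", line 864, in numpy.random._generator.Generator.choice
ValueError: a must be a positive integer unless no samples are taken
```

View pics/w1.png

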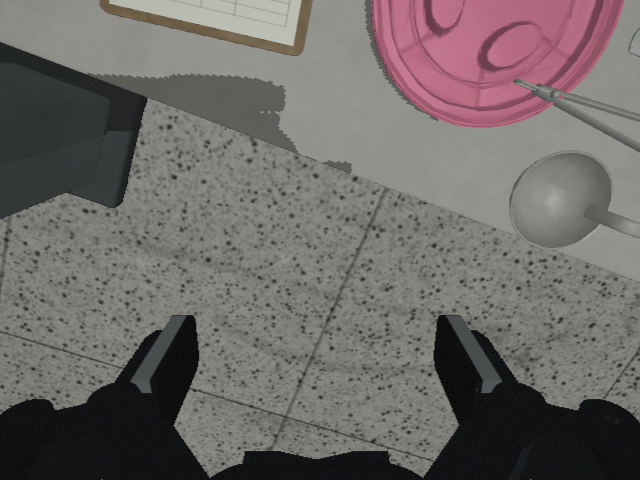

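The arm has not moved: the wrist view shows only the floor edge and the pink lid at (490,50). The rows seem to need all four keys.

Emit:
{"api": "apply_moves", "payload": {"deltas": [{"tx":0.0378,"ty":-0.0174,"tz":0,"yaw":0},{"tx":0.0378,"ty":-0.0174,"tz":0,"yaw":0},{"tx":0.0378,"ty":-0.0174,"tz":0,"yaw":0},{"tx":0.0378,"ty":-0.0174,"tz":0,"yaw":0},{"tx":0.0378,"ty":-0.0174,"tz":0,"yaw":0},{"tx":0.0378,"ty":-0.0174,"tz":0,"yaw":0},{"tx":0.0378,"ty":-0.0174,"tz":0,"yaw":0},{"tx":0.0378,"ty":-0.0174,"tz":0,"yaw":0},{"tx":0.0378,"ty":-0.0174,"tz":0,"yaw":0},{"tx":0.0378,"ty":-0.0174,"tz":0,"yaw":0},{"tx":0.0378,"ty":-0.0174,"tz":0,"yaw":0},{"tx":0.0378,"ty":-0.0174,"tz":0,"yaw":0}], "fingers": 0.0854, "newtons": 20}}

```text
time: 2.7
tool_pos: [0.581, -0.2518, 0.4049]
orientation: [0.984, 0.179, 0.0, 0.0]
wrist_force: [0.5, -0.5, 0.1]
gripper_width: 0.0854
finger_force: 0.0
```

Emit:
{"api": "apply_moves", "payload": {"deltas": [{"tx":0,"ty":0,"tz":0,"yaw":-0.14},{"tx":0,"ty":0,"tz":0,"yaw":-0.14},{"tx":0,"ty":0,"tz":0,"yaw":-0.14},{"tx":0,"ty":0,"tz":0,"yaw":-0.14},{"tx":0,"ty":0,"tz":0,"yaw":-0.14},{"tx":0,"ty":0,"tz":0,"yaw":-0.14},{"tx":0,"ty":0,"tz":0,"yaw":-0.14},{"tx":0,"ty":0,"tz":0,"yaw":-0.14},{"tx":0,"ty":0,"tz":0,"yaw":-0.14},{"tx":0,"ty":0,"tz":0,"yaw":-0.14},{"tx":0,"ty":0,"tz":0,"yaw":-0.14},{"tx":0,"ty":0,"tz":0,"yaw":-0.14}]}}

```text
time: 3.9
tool_pos: [0.5799, -0.2532, 0.4047]
orientation: [0.521, 0.854, -0.0, 0.0]
wrist_force: [0.5, -0.5, -0.6]
gripper_width: 0.0853
finger_force: 0.0
```

Emit:
{"api": "apply_moves", "payload": {"deltas": [{"tx":0,"ty":0,"tz":0,"yaw":-0.14},{"tx":0,"ty":0,"tz":0,"yaw":-0.14},{"tx":0,"ty":0,"tz":0,"yaw":-0.14},{"tx":0,"ty":0,"tz":0,"yaw":-0.14},{"tx":0,"ty":0,"tz":0,"yaw":-0.03},{"tx":0,"ty":0,"tz":0,"yaw":0}]}}

```text
time: 4.5
tool_pos: [0.5799, -0.2532, 0.4047]
orientation: [0.254, 0.967, 0.0, -0.0]
wrist_force: [0.6, -0.3, 0.5]
gripper_width: 0.0859
finger_force: 0.0
```

```bash
python3 - <<'E'
from h import *
s,R=st()
n="wrist"
im,d=grab_frame(n); cv2.imwrite("pics/w2.png",im); np.savez("w2.npz",im=im,d=d)
P,_=cloud(n,d)
Q=P[(abs(P-[0.6,-0.215,0.12])<[.13,.13,.09]).all(1)]; print(len(Q))
best=0;rng=np.random.default_rng(0)
if len(Q)>100:
    for i in range(400):
        a=Q[rng.choice(len(Q),3)]; nn=np.cross(a[1]-a[0],a[2]-a[0]); l=np.linalg.norm(nn)
        if l<1e-6: continue
        nn/=l; k=abs((Q-a[0])@nn)<.003
        if k.sum()>best: best=k.sum();K_=k
    I=Q[K_]; c=I.mean(0); nn=np.linalg.svd(I-c,full_matrices=False)[2][2]; nn*=np.sign(nn[2])
    print(best,c,nn,np.degrees(np.arcsin(nn[2])),np.degrees(np.arctan2(nn[1],nn[0])),I.min(0),I.max(0))
    e1=np.cross(nn,[0,0,1]);e1/=np.linalg.norm(e1);e2=np.cross(nn,e1)
    cc,r=cv2.minEnclosingCircle(np.c_[(I-c)@e1,(I-c)@e2].astype(np.float32)); print((c+cc[0]*e1+cc[1]*e2-.0085*nn).round(4),r)
E
```

```text
t 4.5 pos [ 0.5799 -0.2532  0.4047] yaz 60.54 x [-0.871  0.492  0.   ] z [-0.  0. -1.] F [ 0.61 -0.3   0.46] T [ 0.04 -0.04  0.04] w 0.08593828224701301 0.0 j [-0.46  0.46  1.64  0.    1.05 -1.52]
38969
27442 [ 0.59007408 -0.21923795  0.12198456] [0.38094201 0.68906874 0.61649611] 38.060710602861505 61.06460219311483 [ 0.51374191 -0.28403676  0.03373477] [ 0.6901112  -0.14262483  0.18398025]
[ 0.5984 -0.2178  0.1014] 0.09719435125589371
```

View pics/w2.png

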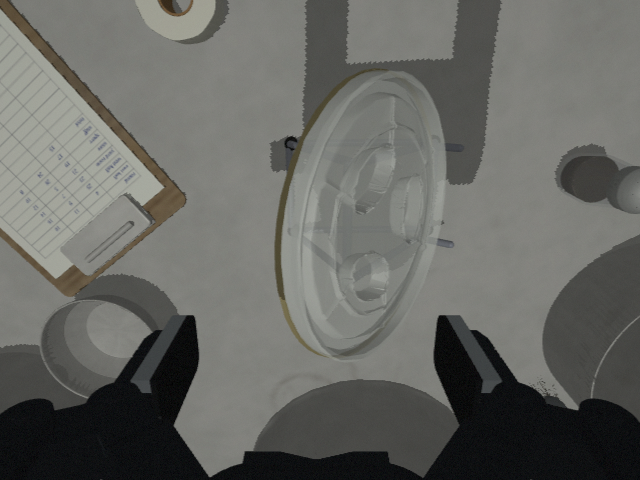

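The lid on the easel lies between the fingers (rim from 280 to 445 px, fingers at 195 and 435), matching the computed geometry. The fingers now go down over the top rim.

Emit:
{"api": "apply_moves", "payload": {"deltas": [{"tx":0,"ty":0,"tz":0.02,"yaw":0},{"tx":0,"ty":0,"tz":0.02,"yaw":0},{"tx":0,"ty":0,"tz":0.02,"yaw":0},{"tx":0,"ty":0,"tz":0.015,"yaw":0},{"tx":0,"ty":0,"tz":0.013,"yaw":0},{"tx":0,"ty":0,"tz":0.01,"yaw":0},{"tx":0,"ty":0,"tz":0,"yaw":0}]}}

```text
time: 5.25
tool_pos: [0.5796, -0.2531, 0.3055]
orientation: [0.253, 0.967, 0.0, -0.001]
wrist_force: [0.4, 0.6, -0.4]
gripper_width: 0.0857
finger_force: 0.0
```

Emit:
{"api": "apply_moves", "payload": {"deltas": [{"tx":0,"ty":0,"tz":0,"yaw":0},{"tx":0,"ty":0,"tz":0,"yaw":0},{"tx":0,"ty":0,"tz":0,"yaw":0},{"tx":0,"ty":0,"tz":0,"yaw":0}], "fingers": 0.055, "newtons": 20}}

```text
time: 5.65
tool_pos: [0.5803, -0.2532, 0.3076]
orientation: [0.253, 0.967, -0.0, 0.001]
wrist_force: [1.4, 3.0, 5.7]
gripper_width: 0.055
finger_force: 3.0
```

Emit:
{"api": "apply_moves", "payload": {"deltas": [{"tx":0,"ty":0.008,"tz":-0.005,"yaw":0},{"tx":0,"ty":0.008,"tz":-0.005,"yaw":0},{"tx":0,"ty":0.008,"tz":-0.004,"yaw":0},{"tx":0,"ty":0.008,"tz":-0.004,"yaw":0},{"tx":0,"ty":0,"tz":0,"yaw":0}]}}

```text
time: 6.15
tool_pos: [0.5963, -0.2242, 0.3254]
orientation: [0.253, 0.968, 0.0, 0.001]
wrist_force: [-0.4, -0.6, -0.5]
gripper_width: 0.0553
finger_force: 0.1
```

Emit:
{"api": "apply_moves", "payload": {"deltas": [{"tx":0,"ty":0.009,"tz":-0.003,"yaw":0},{"tx":0,"ty":0.009,"tz":-0.003,"yaw":0},{"tx":0,"ty":0.009,"tz":-0.002,"yaw":0},{"tx":0,"ty":0,"tz":0,"yaw":0}], "fingers": 0.042}}

```text
time: 6.55
tool_pos: [0.6095, -0.2007, 0.333]
orientation: [0.253, 0.968, 0.0, 0.0]
wrist_force: [-1.1, -0.2, -0.4]
gripper_width: 0.0421
finger_force: 0.0
```

```bash
python3 - <<'E'
from h import *
s,R=st()
im,d=grab_frame("side"); im2,d2=grab_frame("wrist")
a=cv2.resize(im[150:300,240:400],(427,400),interpolation=cv2.INTER_CUBIC)
cv2.imwrite("pics/s3.png",np.hstack([a,cv2.resize(im2,(373,280)).copy() if 0 else cv2.copyMakeBorder(cv2.resize(im2,(373,280)),0,120,0,0,cv2.BORDER_CONSTANT)]))
E
```

```text
t 6.55 pos [ 0.6095 -0.2007  0.333 ] yaz 60.73 x [-0.872  0.489 -0.001] z [ 0.001  0.    -1.   ] F [-1.09 -0.22 -0.4 ] T [-0.04  0.06  0.  ] w 0.042069346260575353 0.0 j [-0.37  0.54  1.68  0.    0.91 -1.43]
```

View pics/s3.png

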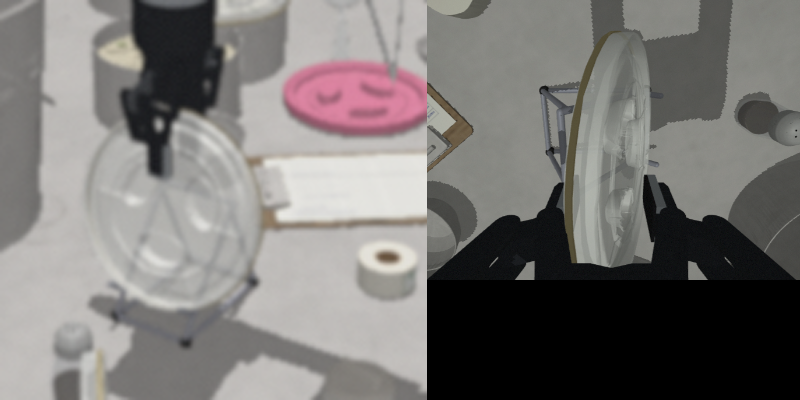

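The lid is tipping upright between the fingers with its foot on the pegs, now leaning about 15–20°. I'll continue, then grip.

Emit:
{"api": "apply_moves", "payload": {"deltas": [{"tx":0,"ty":0.007,"tz":-0.002,"yaw":0},{"tx":0,"ty":0.007,"tz":-0.002,"yaw":0},{"tx":0,"ty":0.007,"tz":0,"yaw":0},{"tx":0,"ty":0,"tz":0,"yaw":0}], "fingers": 0.03}}

```text
time: 7.05
tool_pos: [0.6196, -0.1826, 0.3368]
orientation: [0.253, 0.968, 0.0, 0.0]
wrist_force: [-0.3, -0.6, -0.2]
gripper_width: 0.0297
finger_force: 0.0
```

Emit:
{"api": "apply_moves", "payload": {"deltas": [{"tx":0,"ty":0.005,"tz":0,"yaw":0},{"tx":0,"ty":0.003,"tz":0,"yaw":0},{"tx":0,"ty":0,"tz":0,"yaw":0},{"tx":0,"ty":0,"tz":0,"yaw":0},{"tx":0,"ty":0,"tz":0,"yaw":0},{"tx":0,"ty":0,"tz":0,"yaw":0}], "fingers": 0.0, "newtons": 30}}

```text
time: 7.65
tool_pos: [0.6231, -0.1764, 0.3369]
orientation: [0.253, 0.967, 0.0, 0.0]
wrist_force: [1.9, 5.2, 3.1]
gripper_width: 0.0168
finger_force: 33.7
```

```bash
cat >> h.py <<'E'
def lidpose(P,box,seed,thr=.003,vert=True):
    Q=P[(abs(P-np.array(box))<seed).all(1)]
    best=0;rng=np.random.default_rng(0);K_=None
    for i in range(600):
        a=Q[rng.choice(len(Q),3)]; nn=np.cross(a[1]-a[0],a[2]-a[0]); l=np.linalg.norm(nn)
        if l<1e-6: continue
        nn/=l
        if vert and abs(nn[2])>.6: continue
        k=abs((Q-a[0])@nn)<thr
        if k.sum()>best: best=k.sum();K_=k
    I=Q[K_]; c=I.mean(0); nn=np.linalg.svd(I-c,full_matrices=False)[2][2]
    e1=np.cross(nn,[0,0,1]);e1/=np.linalg.norm(e1);e2=np.cross(nn,e1)
    cc,r=cv2.minEnclosingCircle(np.c_[(I-c)@e1,(I-c)@e2].astype(np.float32))
    print("plane",best,len(Q),"n",nn.round(3),"tilt",np.degrees(np.arcsin(nn[2])).round(2),"az",np.degrees(np.arctan2(nn[1],nn[0])).round(2),"facecentre",(c+cc[0]*e1+cc[1]*e2).round(4),"r",round(r,4),"z",I[:,2].min().round(4),I[:,2].max().round(4))
    return nn,c
E
python3 - <<'E'
from h import *
s,R=st()
g=np.array(s['tool_pos'])+R[:,2]*.155
for n in ["wrist","side"]:
    im,d=grab_frame(n)
    r=silhouettes("lid_centre",n)
    for x in r[:2]:
        P,_=cloud(n,d,x["mask"])
        print(n,x["score"],x["pixel"],len(P)); 
        if len(P)>200 and np.linalg.norm(np.median(P,0)-g)<.2: lidpose(P,g-[0,0,.07],[.14,.14,.14])
E
```

```text
t 7.65 pos [ 0.6231 -0.1764  0.3369] yaz 60.67 x [-0.872  0.49  -0.   ] z [ 0.001  0.    -1.   ] F [1.94 5.21 3.07] T [ 1.5  -0.63  0.16] w 0.016837633118453085 33.738412857055664 j [-0.32  0.55  1.67  0.    0.93 -1.38]
wrist 0.59 [313.0, 266.5] 24055
plane 10843 24019 n [0.108 0.801 0.588] tilt 36.04 az 82.34 facecentre [ 0.5935 -0.1513  0.1927] r 0.0543 z 0.166 0.2205
side 0.98 [303.9, 232.4] 3288
plane 1983 3288 n [-0.481 -0.877 -0.017] tilt -0.95 az -118.75 facecentre [ 0.626  -0.1696  0.125 ] r 0.0973 z 0.0296 0.2186
side 0.62 [373.3, 187.1] 1307
```

The lid is gripped upright: width 16.8 mm, tilt about 1°. I'll lift it and fit the rack pose from the first pictures.

Emit:
{"api": "apply_moves", "payload": {"deltas": [{"tx":0,"ty":0,"tz":-0.006,"yaw":0},{"tx":0,"ty":0,"tz":-0.01,"yaw":0},{"tx":0,"ty":0,"tz":-0.015,"yaw":0},{"tx":0,"ty":0,"tz":-0.02,"yaw":0},{"tx":0,"ty":0,"tz":-0.02,"yaw":0},{"tx":0,"ty":0,"tz":-0.02,"yaw":0},{"tx":0,"ty":0,"tz":-0.02,"yaw":0},{"tx":0,"ty":0,"tz":-0.015,"yaw":0},{"tx":0,"ty":0,"tz":0,"yaw":0},{"tx":0,"ty":0,"tz":0,"yaw":0}], "newtons": 40}}

```text
time: 8.85
tool_pos: [0.6228, -0.1766, 0.4631]
orientation: [0.253, 0.967, -0.0, 0.0]
wrist_force: [-0.2, -0.3, -1.8]
gripper_width: 0.0164
finger_force: 39.2
```

```bash
cat > rack.py <<'E'
from h import *
from scipy.optimize import minimize
from scipy.spatial import cKDTree
C={}
for n in ["side","top"]:
    f=np.load(n+"0.npz"); P,_=cloud(n,f["d"]); C[n]=P[(abs(P[:,:2]-[.585,.17])<.12).all(1)&(P[:,2]>.008)&(P[:,2]<.25)]
# spare: points above .115
S=C["side"]; print("spare side"); lidpose(S[S[:,2]>.115],[.63,.17,.12],[.1,.15,.15])
S=C["top"]; S=S[S[:,2]>.115]; lo,hi=np.percentile(S,1,0),np.percentile(S,99,0); pc=np.linalg.svd(S[:,:2]-S[:,:2].mean(0),full_matrices=False)[2][0]; print("spare top mean",S.mean(0),"dir",pc,"yaw",np.degrees(np.arctan2(-pc[0]*np.sign(pc[1]),abs(pc[1]))),lo,hi)
X=np.array([g+s*13 for g in (-40,0,40) for s in (-1,1)])/1e3
M=np.array([[x,y] for x in X for y in (-.05,.05)]); tr=cKDTree(M)
for combo in (["side"],["top"],["side","top"]):
    Q=np.vstack([C[n][(C[n][:,2]>.045)&(C[n][:,2]<.1)] for n in combo])
    def loc(p,A): c,s=np.cos(p[2]),np.sin(p[2]); d=A[:,:2]-p[:2]; return np.c_[c*d[:,0]+s*d[:,1],-s*d[:,0]+c*d[:,1]]
    def cost(p):
        L=loc(p,Q); L=L[L[:,0]<.03]
        d=np.abs(tr.query(L)[0]-.0025); return np.minimum(d,.008).mean()+(0 if len(L)>100 else 1)
    b=min((minimize(cost,[x,y,w],method="Nelder-Mead",options=dict(initial_simplex=np.array([x,y,w])+np.vstack([np.zeros(3),np.diag([.006,.006,.05])]))) for x in np.arange(.56,.625,.01) for y in (.155,.165,.175,.185) for w in (.03,.11,.19)),key=lambda r:r.fun)
    p=b.x; c,s=np.cos(p[2]),np.sin(p[2]); print(combo,len(Q),b.fun,p.round(4),np.degrees(p[2]),"gap",(p[:2]-.04*np.array([c,s])).round(4))
    g=np.array([*(p[:2]-.04*np.array([c,s])),.114])
    print("proj gap side,top",proj("side",g),proj("top",g),"rack",proj("side",[*p[:2],0]),proj("top",[*p[:2],0]))
E
python3 rack.py; python3 -c "
from h import *; st()"
```

```text
spare side
plane 293 746 n [0.936 0.286 0.204] tilt 11.78 az 17.01 facecentre [0.6361 0.197  0.1527] r 0.0773 z 0.1152 0.2016
spare top mean [0.63352169 0.1630381  0.17269988] dir [ 0.14804058 -0.98898129] yaw 8.513392383809741 [0.6151626  0.08286684 0.11675144] [0.65092316 0.25615376 0.20520616]
['side'] 757 0.0010105583839034333 [0.5902 0.1673 0.1466] 8.399201501370241 gap [0.5506 0.1614]
proj gap side,top [[319.58922483 325.3715424 ]] [[167.70925447 236.31487238]] rack [[299.35348131 369.45183058]] [[175.38527492 224.63947464]]
['top'] 333 0.0024140367895343026 [0.5919 0.1648 0.1026] 5.880496287556511 gap [0.5521 0.1607]
proj gap side,top [[318.83665958 325.07763156]] [[168.0014423  235.76507435]] rack [[298.63130193 368.50367483]] [[176.2669205  224.06227888]]
['side', 'top'] 1090 0.001077133745403495 [0.5902 0.167  0.1466] 8.397565675271885 gap [0.5506 0.1612]
proj gap side,top [[319.59461233 325.29201299]] [[167.7944308  236.31496999]] rack [[299.3623394  369.36782509]] [[175.46529978 224.63951561]]
t 8.85 pos [ 0.6228 -0.1766  0.4631] yaz 60.67 x [-0.872  0.49  -0.001] z [ 0. -0. -1.] F [-0.16 -0.27 -1.77] T [-0.03  0.05 -0.09] w 0.016366662029072627 39.16427444200963 j [-0.32  0.43  1.53 -0.    1.18 -1.38]
```

Emit:
{"api": "apply_moves", "payload": {"deltas": [{"tx":0,"ty":0,"tz":0,"yaw":0.114},{"tx":0,"ty":0,"tz":0,"yaw":0.114},{"tx":0,"ty":0,"tz":0,"yaw":0.114},{"tx":0,"ty":0,"tz":0,"yaw":0.114},{"tx":0,"ty":0,"tz":0,"yaw":0.114},{"tx":0,"ty":0,"tz":0,"yaw":0.114},{"tx":0,"ty":0,"tz":0,"yaw":0.114},{"tx":0,"ty":0,"tz":0,"yaw":0.114},{"tx":0,"ty":-0.011,"tz":-0.01,"yaw":0},{"tx":0,"ty":-0.011,"tz":-0.01,"yaw":0},{"tx":0,"ty":0,"tz":0,"yaw":0}]}}

```text
time: 9.95
tool_pos: [0.5999, -0.1801, 0.4846]
orientation: [0.652, 0.758, 0.0, 0.001]
wrist_force: [0.1, -0.3, -1.4]
gripper_width: 0.0162
finger_force: 39.1
```

Emit:
{"api": "apply_moves", "payload": {"deltas": [{"tx":0.02,"ty":0,"tz":0,"yaw":0},{"tx":0.0306,"ty":0,"tz":0,"yaw":0},{"tx":0.035,"ty":0,"tz":0,"yaw":0},{"tx":0.04,"ty":0,"tz":0,"yaw":0},{"tx":0.04,"ty":0,"tz":0,"yaw":0},{"tx":0.04,"ty":0,"tz":0,"yaw":0},{"tx":0.04,"ty":0,"tz":0,"yaw":0},{"tx":0.035,"ty":0,"tz":0,"yaw":0},{"tx":0.03,"ty":0,"tz":0,"yaw":0},{"tx":0.02,"ty":0,"tz":0,"yaw":0},{"tx":0.014,"ty":0,"tz":0,"yaw":0},{"tx":0,"ty":0,"tz":0,"yaw":0}]}}

```text
time: 11.15
tool_pos: [0.5502, 0.1627, 0.4827]
orientation: [0.652, 0.758, 0.0, -0.0]
wrist_force: [0.8, -0.6, -0.7]
gripper_width: 0.0162
finger_force: 39.1
```

```bash
cat > look.py <<'E'
import sys
from h import *
tag=sys.argv[1]
s,R=st(); p=np.array(s['tool_pos'])
O={}
for n in ["wrist","side","top"]:
    im,d=grab_frame(n); np.savez(f"{n}_{tag}.npz",im=im,d=d); cv2.imwrite(f"pics/{n}_{tag}.png",im); P,_=cloud(n,d)
    # lid pts in tool frame
    L=(P-p)@R
    m=(abs(L[:,1])<.03)&(abs(L[:,0])<.11)&(L[:,2]>.18)&(L[:,2]<.315); L=L[m]
    print(n,len(L),"tool y pct",np.percentile(L[:,1],[1,10,50,90,99]).round(4) if len(L) else "", "x",(L[:,0].min(),L[:,0].max()) if len(L) else "", "zmax",L[:,2].max() if len(L) else "")
    O[n]=P
f=O["side"]; L=(f-p)@R; f=f[(abs(L[:,1])<.03)&(abs(L[:,0])<.1)&(L[:,2]>.12)&(L[:,2]<.32)]
if len(f)>100: nn,c=lidpose(f,p-[0,0,.2],[.2,.2,.2])
E
python3 look.py a
python3 - <<'E'
from h import *
a=cv2.imread("pics/wrist_a.png"); b=cv2.imread("pics/side_a.png")[200:400,210:410]
cv2.imwrite("pics/a.png",np.hstack([cv2.resize(a,(480,360)),cv2.resize(b,(320,360),interpolation=cv2.INTER_CUBIC)]))
E
```

```text
t 11.15 pos [0.5502 0.1627 0.4827] yaz 8.57 x [-0.149  0.989  0.   ] z [-0.  0. -1.] F [ 0.8  -0.59 -0.66] T [-0.03  0.01 -0.05] w 0.016195639285986278 39.12825034931302 j [0.23 0.3  1.68 0.   1.16 0.08]
wrist 606 tool y pct [-0.0095 -0.0077 -0.0017  0.0045  0.006 ] x (np.float64(0.08585972497480884), np.float64(0.095278591344096)) zmax 0.2155560349090219
side 851 tool y pct [-0.0083 -0.0049  0.0053  0.0074  0.0084] x (np.float64(-0.09262536562349), np.float64(0.09735825248305432)) zmax 0.3060756061544394
top 228 tool y pct [-0.0076 -0.0065 -0.0037  0.0026  0.0079] x (np.float64(-0.09709894636960852), np.float64(0.025344076267190083)) zmax 0.311057060692232
plane 889 1923 n [-0.986 -0.166 -0.007] tilt -0.41 az -170.43 facecentre [0.5556 0.1653 0.27  ] r 0.0973 z 0.1766 0.3627
```

View pics/a.png

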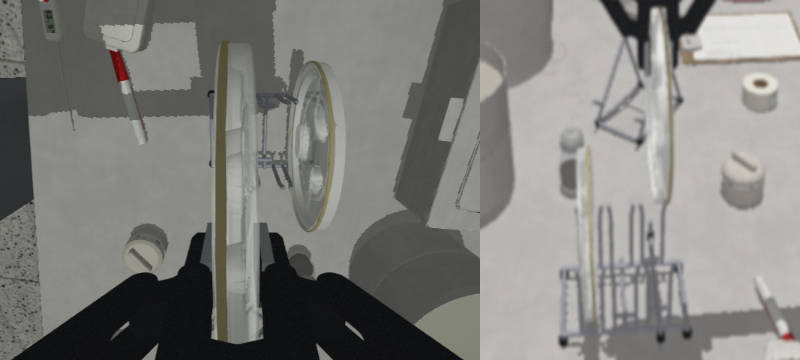

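Lid upright above the empty gap. In the same side-view cloud, the lid and the fitted gap agree within about 1 mm. The spare lid (320,145 in the wrist half of the picture) is untouched. Lowering.

Emit:
{"api": "apply_moves", "payload": {"deltas": [{"tx":-0.003,"ty":0,"tz":0.015,"yaw":0},{"tx":0,"ty":0,"tz":0.02,"yaw":0},{"tx":0,"ty":0,"tz":0.015,"yaw":0},{"tx":0,"ty":0,"tz":0.01,"yaw":0},{"tx":0,"ty":0,"tz":0.005,"yaw":0},{"tx":0,"ty":0,"tz":0.005,"yaw":0},{"tx":0,"ty":0,"tz":0.005,"yaw":0},{"tx":0,"ty":0,"tz":0.005,"yaw":0},{"tx":0,"ty":0,"tz":0,"yaw":0}]}}

```text
time: 12.2
tool_pos: [0.5511, 0.1582, 0.4022]
orientation: [0.653, 0.757, -0.0, -0.0]
wrist_force: [-0.4, 0.2, -1.4]
gripper_width: 0.0164
finger_force: 39.1
```

```bash
python3 look.py b; python3 - <<'E'
from h import *
f=np.load("side_b.npz"); b=f["im"][230:400,240:360]
w=np.load("wrist_b.npz")["im"]
cv2.imwrite("pics/b.png",np.hstack([cv2.resize(b,(400,566),interpolation=cv2.INTER_CUBIC),cv2.resize(w[60:400,250:490],(400,566))]))
E
```

```text
t 12.2 pos [0.5511 0.1582 0.4022] yaz 8.43 x [-0.147  0.989 -0.   ] z [-0.001 -0.    -1.   ] F [-0.39  0.24 -1.36] T [ 0.01 -0.05 -0.02] w 0.01641525317941684 39.109669933095574 j [0.23 0.38 1.78 0.   0.99 0.08]
wrist 775 tool y pct [-0.0095 -0.0072  0.0007  0.0241  0.0268] x (np.float64(-0.05049388619381256), np.float64(0.0964313280696506)) zmax 0.314880071334761
side 806 tool y pct [-0.0149 -0.0054  0.0056  0.0088  0.0274] x (np.float64(-0.08938409552015854), np.float64(0.10012068020282522)) zmax 0.31483240343872015
top 200 tool y pct [-0.0136 -0.0064 -0.0038  0.002   0.0254] x (np.float64(-0.09609795838532895), np.float64(0.023949672744806864)) zmax 0.3127483774170886
plane 742 1774 n [-0.987 -0.158 -0.003] tilt -0.15 az -170.89 facecentre [0.5568 0.1608 0.1924] r 0.098 z 0.0959 0.2822
```

View pics/b.png

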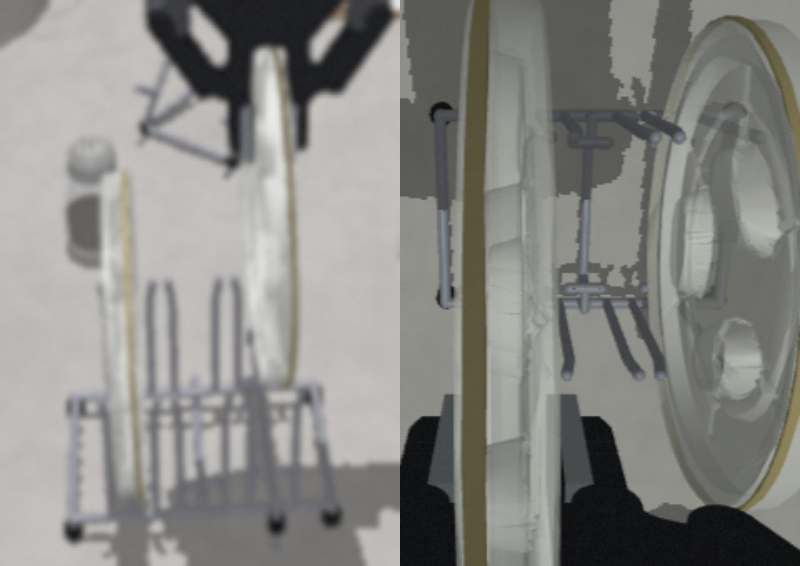

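Lid rim at the tine mouth, between the tines at 235 px and the outer, hidden ones, with no contact force. Continuing slowly.

Emit:
{"api": "apply_moves", "payload": {"deltas": [{"tx":0.001,"ty":0,"tz":0.005,"yaw":0},{"tx":0,"ty":0,"tz":0.005,"yaw":0},{"tx":0,"ty":0,"tz":0.005,"yaw":0},{"tx":0,"ty":0,"tz":0.005,"yaw":0},{"tx":0,"ty":0,"tz":0,"yaw":0}]}}

```text
time: 12.85
tool_pos: [0.5508, 0.1591, 0.3818]
orientation: [0.653, 0.757, -0.001, -0.0]
wrist_force: [-0.4, 0.3, -0.5]
gripper_width: 0.0164
finger_force: 39.1
```

Emit:
{"api": "apply_moves", "payload": {"deltas": [{"tx":0,"ty":0,"tz":0.005,"yaw":0},{"tx":0,"ty":0,"tz":0.005,"yaw":0},{"tx":0,"ty":0,"tz":0.005,"yaw":0},{"tx":0,"ty":0,"tz":0.005,"yaw":0},{"tx":0,"ty":0,"tz":0,"yaw":0}]}}

```text
time: 13.35
tool_pos: [0.5508, 0.1591, 0.3619]
orientation: [0.653, 0.757, -0.0, -0.0]
wrist_force: [0.3, -0.4, -1.3]
gripper_width: 0.0165
finger_force: 39.1
```

Emit:
{"api": "apply_moves", "payload": {"deltas": [{"tx":0,"ty":0,"tz":0.003,"yaw":0},{"tx":0,"ty":0,"tz":0.003,"yaw":0},{"tx":0,"ty":0,"tz":0.002,"yaw":0},{"tx":0,"ty":0,"tz":0.002,"yaw":0},{"tx":0,"ty":0,"tz":0,"yaw":0}]}}

```text
time: 13.85
tool_pos: [0.551, 0.1592, 0.3525]
orientation: [0.653, 0.757, -0.0, -0.0]
wrist_force: [-0.5, 0.2, -0.8]
gripper_width: 0.0162
finger_force: 39.1
```

Emit:
{"api": "apply_moves", "payload": {"deltas": [{"tx":0,"ty":0,"tz":0.0015,"yaw":0},{"tx":0,"ty":0,"tz":0.0015,"yaw":0},{"tx":0,"ty":0,"tz":0,"yaw":0}]}}

```text
time: 14.15
tool_pos: [0.551, 0.1592, 0.3495]
orientation: [0.653, 0.757, -0.0, -0.0]
wrist_force: [-0.5, 0.3, -1.1]
gripper_width: 0.0163
finger_force: 39.1
```

Emit:
{"api": "apply_moves", "payload": {"deltas": [{"tx":0,"ty":0,"tz":0.0015,"yaw":0},{"tx":0,"ty":0,"tz":0.0015,"yaw":0},{"tx":0,"ty":0,"tz":0,"yaw":0}]}}

```text
time: 14.45
tool_pos: [0.551, 0.1591, 0.3465]
orientation: [0.653, 0.757, -0.0, -0.0]
wrist_force: [-0.4, -0.7, -0.8]
gripper_width: 0.0162
finger_force: 39.1
```

Emit:
{"api": "apply_moves", "payload": {"deltas": [{"tx":0,"ty":0,"tz":0.0015,"yaw":0},{"tx":0,"ty":0,"tz":0.0015,"yaw":0},{"tx":0,"ty":0,"tz":0,"yaw":0}]}}

```text
time: 14.75
tool_pos: [0.551, 0.1592, 0.3434]
orientation: [0.653, 0.757, -0.0, -0.0]
wrist_force: [0.3, 0.6, -1.3]
gripper_width: 0.0162
finger_force: 39.1
```

Emit:
{"api": "apply_moves", "payload": {"deltas": [{"tx":0,"ty":0,"tz":0.0015,"yaw":0},{"tx":0,"ty":0,"tz":0.0015,"yaw":0},{"tx":0,"ty":0,"tz":0,"yaw":0}]}}

```text
time: 15.05
tool_pos: [0.551, 0.1592, 0.3405]
orientation: [0.653, 0.757, -0.0, -0.0]
wrist_force: [0.3, 0.1, -1.8]
gripper_width: 0.0166
finger_force: 39.1
```

Emit:
{"api": "apply_moves", "payload": {"deltas": [{"tx":0,"ty":0,"tz":0.0015,"yaw":0},{"tx":0,"ty":0,"tz":0.0015,"yaw":0},{"tx":0,"ty":0,"tz":0,"yaw":0}]}}

```text
time: 15.35
tool_pos: [0.551, 0.1591, 0.3375]
orientation: [0.653, 0.757, -0.0, -0.0]
wrist_force: [-1.3, 0.5, -1.9]
gripper_width: 0.0162
finger_force: 39.1
```

Emit:
{"api": "apply_moves", "payload": {"deltas": [{"tx":0,"ty":0,"tz":0.0015,"yaw":0},{"tx":0,"ty":0,"tz":0.0015,"yaw":0},{"tx":0,"ty":0,"tz":0,"yaw":0}]}}

```text
time: 15.65
tool_pos: [0.551, 0.1592, 0.3345]
orientation: [0.653, 0.757, -0.0, -0.0]
wrist_force: [0.4, -0.2, -1.5]
gripper_width: 0.0163
finger_force: 39.1
```

Emit:
{"api": "apply_moves", "payload": {"deltas": [{"tx":0,"ty":0,"tz":0.0015,"yaw":0},{"tx":0,"ty":0,"tz":0.0015,"yaw":0},{"tx":0,"ty":0,"tz":0,"yaw":0}]}}

```text
time: 15.95
tool_pos: [0.5517, 0.1593, 0.3332]
orientation: [0.653, 0.757, 0.001, 0.001]
wrist_force: [-2.4, -1.5, 21.2]
gripper_width: 0.0163
finger_force: 41.2
```

Contact: 21 N upward. I'll ease off a little so it rests lightly, then look.

Emit:
{"api": "apply_moves", "payload": {"deltas": [{"tx":0,"ty":0,"tz":-0.001,"yaw":0},{"tx":0,"ty":0,"tz":0,"yaw":0}]}}

```text
time: 16.15
tool_pos: [0.5515, 0.1593, 0.3334]
orientation: [0.653, 0.757, 0.001, 0.001]
wrist_force: [-0.1, -0.7, 9.4]
gripper_width: 0.0159
finger_force: 39.9
```

```bash
python3 look.py c; python3 - <<'E'
from h import *
f=np.load("side_c.npz"); b=f["im"][230:400,240:360]
w=np.load("wrist_c.npz")["im"]
cv2.imwrite("pics/c.png",np.hstack([cv2.resize(b,(400,566),interpolation=cv2.INTER_CUBIC),cv2.resize(w[60:400,250:490],(400,566))]))
E
```

```text
t 16.15 pos [0.5515 0.1593 0.3334] yaz 8.43 x [-0.147  0.989  0.   ] z [ 0.002  0.    -1.   ] F [-0.07 -0.68  9.41] T [-0.02  0.01  0.05] w 0.015931825460190743 39.851423017680645 j [ 0.23  0.46  1.85 -0.    0.84  0.08]
wrist 1285 tool y pct [-0.0193 -0.0087  0.0046  0.0253  0.0288] x (np.float64(-0.049772162628978545), np.float64(0.09613252710002226)) zmax 0.31441200430954863
side 1083 tool y pct [-0.016  -0.006   0.0056  0.0247  0.0284] x (np.float64(-0.08200229813603734), np.float64(0.10018697603999258)) zmax 0.3148766949049716
top 216 tool y pct [-0.0173 -0.0082 -0.0045  0.005   0.028 ] x (np.float64(-0.09640881594225546), np.float64(0.021343762412600355)) zmax 0.314379329783282
plane 683 2039 n [-0.986 -0.169 -0.008] tilt -0.44 az -170.26 facecentre [0.5559 0.1702 0.1067] r 0.1085 z 0.0135 0.2132
```

View pics/c.png

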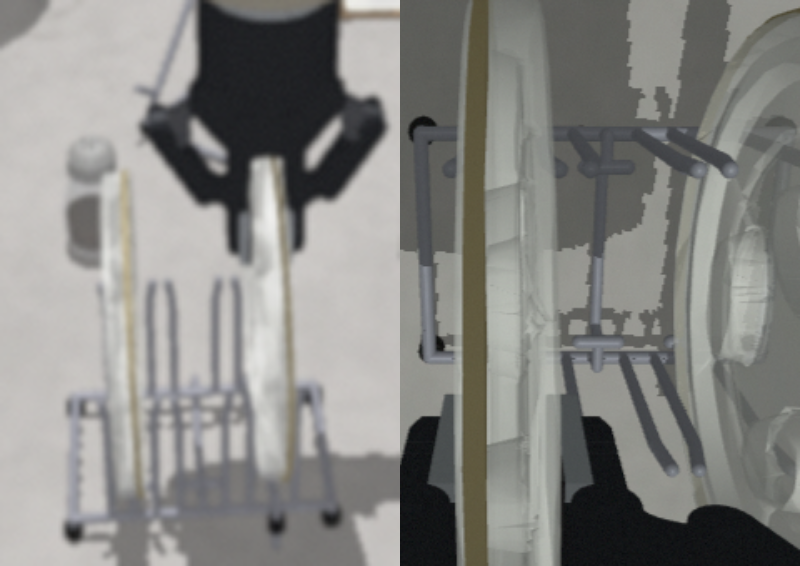

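The lid is in the gap on its bars, upright, with about 9 N on it; a bar shows at (455–565,168) in the wrist half. Now release and back off straight up.

Emit:
{"api": "apply_moves", "payload": {"deltas": [{"tx":0,"ty":0,"tz":-0.0005,"yaw":0},{"tx":0,"ty":0,"tz":0,"yaw":0}], "newtons": 20}}

```text
time: 16.5
tool_pos: [0.5514, 0.1592, 0.3335]
orientation: [0.653, 0.757, 0.0, 0.0]
wrist_force: [0.8, 0.6, 5.7]
gripper_width: 0.0164
finger_force: 39.6
```

Emit:
{"api": "apply_moves", "payload": {"deltas": [{"tx":0,"ty":0,"tz":0,"yaw":0},{"tx":0,"ty":0,"tz":0,"yaw":0},{"tx":0,"ty":0,"tz":0,"yaw":0},{"tx":0,"ty":0,"tz":0,"yaw":0}], "fingers": 0.045}}

```text
time: 16.9
tool_pos: [0.551, 0.1591, 0.333]
orientation: [0.653, 0.757, -0.0, -0.0]
wrist_force: [-0.2, 0.4, 0.3]
gripper_width: 0.0452
finger_force: 0.0
```

Emit:
{"api": "apply_moves", "payload": {"deltas": [{"tx":0,"ty":0,"tz":-0.01,"yaw":0},{"tx":0,"ty":0,"tz":-0.02,"yaw":0},{"tx":0,"ty":0,"tz":-0.03,"yaw":0},{"tx":0,"ty":0,"tz":-0.03,"yaw":0},{"tx":0,"ty":0,"tz":-0.03,"yaw":0},{"tx":0,"ty":0,"tz":-0.02,"yaw":0},{"tx":0,"ty":0,"tz":0,"yaw":0},{"tx":0,"ty":0,"tz":0,"yaw":0},{"tx":0,"ty":0,"tz":0,"yaw":0}]}}

```text
time: 17.8
tool_pos: [0.5507, 0.1591, 0.4726]
orientation: [0.653, 0.757, -0.0, -0.0]
wrist_force: [-0.5, -0.3, -0.2]
gripper_width: 0.0451
finger_force: 0.0
```

```bash
python3 - <<'E'
from h import *
st()
im,d=grab_frame("side"); P,_=cloud("side",d)
Q=P[(abs(P-[.5515,.16,.16])<[.03,.11,.07]).all(1)]; lidpose(Q,[.55,.16,.16],[.03,.12,.1])
for r in spot_point("lid_centre","side")[:3]: print(r)
im2,_=grab_frame("top")
cv2.imwrite("pics/e.png",np.hstack([cv2.resize(im[220:400,210:400],(400,380),interpolation=cv2.INTER_CUBIC),cv2.resize(im2[150:340,110:310],(400,380),interpolation=cv2.INTER_CUBIC)]))
E
```

```text
t 17.8 pos [0.5507 0.1591 0.4726] yaz 8.42 x [-0.146  0.989 -0.   ] z [-0.001 -0.    -1.   ] F [-0.49 -0.26 -0.19] T [-0.04 -0.02  0.  ] w 0.04512371679565715 0.0 j [0.23 0.31 1.69 0.   1.14 0.08]
plane 428 1052 n [-0.987 -0.156  0.029] tilt 1.65 az -170.99 facecentre [0.5597 0.163  0.124 ] r 0.0964 z 0.09 0.2165
{'pixel': [374.5, 184.4], 'score': 0.83}
{'pixel': [318.5, 319.8], 'score': 0.57}
```

View pics/e.png

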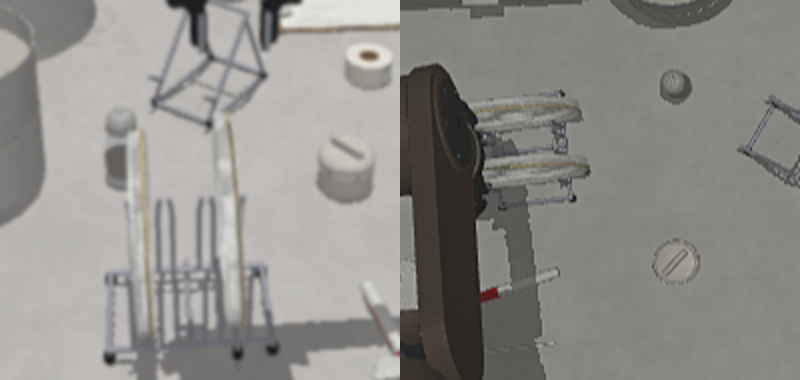

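The lid stands released and upright in the empty end gap, tilted about 1.7° (at 225,220 in the side half of the picture). The spare lid, timer and shaker are where they were, and the gripper is clear. Handing in.

```bash
python3 -c "
from station import job_done; print(job_done())"
```

```text
the job is handed in; nothing more can be done
None
```

I set the larger lid down on the bars of the empty end gap, released it upright (leaning under 2°) with the other lid, timer and shaker still in place, and handed the job in at about 18 s; no verdict came back.

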